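Lay out a carburettor rebuild on the bench mat

ROBOT

A 6-joint arm with a two-finger parallel gripper is mounted at the origin on the work surface. World frame = base frame: x ahead of the robot, y to its left, z up, the work surface at z = 0. Lengths are in m, angles in rad, forces in N, time in s.
With the tool pointing down it reaches from about 0.275 to 0.975 m from the base axis. Payload 8.4 kg.
Tool frame: the origin (TCP) lies midway between the tips of the shut fingers; the grasp point (between the pads) lies 19 mm behind it; x points along the fingers, y is the direction in which the jaws open and shut, and the axes are right-handed (so a half turn about x gives the same grasp; the last joint's range is limited). The gripper opens to 92 mm and grips with 3 to 60 N. Pads are 20 mm wide; open, the fingers measure 128 mm over their backs; the gripper's body (75 mm by 189 mm) begins 69 mm behind the grasp point.
Start: joints at [-0.002, 0.353, 1.633, -0, 1.155, -0.002], TCP at [0.625, -0, 0.215] pointing down, gripper open.
Joint ranges: [-2.63, 2.63], [-0.92, 2.1], [0.06, 2.66], [-1.3, 4.44], [0, 2.69], [-3.02, 3.02]. Speed limits (rad/s): [2.22, 2.22, 2.79, 3.14, 3.14, 3.14].

INTERFACE

Orientations are given as a rotation vector (axis times angle).
In Python, from bench import r, fingers, cams, order gives the robot as it stands. Calls block until the motion is done:
- r.reach(position, orientation): joint-space move of the TCP to a pose.
- r.servo_line(position, max_speed=0.15, ori=None, threshold=None): straight line of the TCP; ori=None keeps the orientation; max_speed is the mean speed in m/s. With threshold (N) it stops when the force on the tool has changed by that much, and returns True; else False.
- r.movej(angles): joint-space move.
- fingers.open_jaws() and fingers.gripper_close(strength=None): open the fingers fully, or close them until they stop; strength is the grip in N (None keeps the last).
- r.dwell(seconds).
- r.inverse_kinematics(position, orientation): joint angles nearest the present ones, or None.
- cams.snapshot(name): name is "scene" or "side" or "wrist"; returns the picture (400x640x3 uint8, red, green, blue); there is no depth.
- cams.calibration(name): a dict with "camera_matrix" (3x3 intrinsics, pixels), "D" ([k1, k2, p1, p2, k3] as OpenCV has them; the pictures are not rectified), "world_to_cam" (4x4, takes a point from world to camera coordinates). Camera axes: x right, y up, looking along -z (the intrinsics and any distortion apply to the point x, -y, -z); pixel columns grow to the right and rows downward; lengths in m; the calibration is good to about 2 mm. A picture is of the moment at which its call begins: read the wrist's pose just before it. calibration takes no time and is no camera call; for the wrist camera it gives the pose at the moment of the call.
A pose or a line that the arm cannot do raises r.Unreachable and nothing moves.
- order.close_job(): hands the job in, once; it reports no verdict.
Readings, each from a call of its own:
- r.current_clock(): time.
- r.current_qpos(): joint angles.
- r.current_joint_velocities(): joint speeds.
- r.current_joint_torque(): joint torques, N m.
- r.current_tcp_pos(): TCP position.
- r.current_ee_rot(): TCP orientation.
- r.current_wrist_force(): force on the tool from outside, world axes, zero at the start.
- r.current_ft_torque(): the same for the moment, N m.
- r.current_gripper_width(): finger opening in m.
Only numpy, scipy, OpenCV 4.12 (cv2) and the standard library are available. Lean on these libraries where they do the work, as an engineer would, in place of code of your own. Each camera call takes 0.05 s, during which the arm holds its last target. There are 200 camera calls.

TASK

Lay out the rebuild parts on the black mat. First lift the blue adapter plate straight up off its two dowels, keeping it level, and lay it in the white rectangle between the two carburettors, its long sides along the rectangle's; then lower the orange ring over the plate's square boss so that it lies flat on the plate. Stand the silver trumpet (wide end down) in the white circle in front of the red-capped carburettor and the brass float in the circle in front of the white-capped one, in front meaning on the robot's side; set everything down gently, do not drop it, and do not push the amber jar or the green can about.

Things in the scene. Friction and masses are not known exactly. Their poses are not given: they have to be found in the camera images.
- plate: Blue plate, 110 (x) x 70 (y) x 8 mm, 0.25 kg, in its middle a steel boss 18 x 18 mm, 30 mm tall (top 38 mm above the underside); 11.5 mm through holes at x = -42 and +42 mm. Starts flat on the fixture; the dowels stand 12 mm out of its top, so grip the boss with the fingers closing along the plate's y (along x they would meet the dowels). Origin: centre of the underside; z up.
- ring: Loose orange plastic ring lying flat, 58 mm outside, 42 mm inside diameter, 16 mm high. Origin: centre of the underside, z up. Loosely fits over the plate's boss (about 8 mm play all round).
- trumpet: Loose silver (aluminium) intake trumpet standing upright on its wide end: foot 60 mm across, narrowing to a plain tube 38 mm across from 32 mm up to its dark top at 66 mm. Origin: centre of the underside, z up.
- float: Loose brass float, an upright cylinder 40 mm across with a copper band, straight up to 38 mm, then a domed top to 48 mm. Origin: centre of the underside, z up.
- fixture: Fixed dark steel fixture block 130 (x) x 90 (y) x 25 mm with two upright 10 mm dowels at x = -42 and +42 mm, y = 0, that stand 20 mm out of its top. Origin: centre of its underside, z up, x along the row of dowels.
- mat: Fixed black rubber mat, 260 (x) x 360 (y) x 2 mm. Origin: centre of its underside, x away from the robot, y to the robot's left (turned up to 14 degrees). White outlines: a rectangle 127 (x) x 89 (y) mm centred at x = +55, y = 0 for the plate; two circles 72 mm across centred at x = -60, y = -125 and +125 mm.
- carb_red: Carburettor body with a red round cap, fixed on the mat at mat x = +55 and y = +125 or -125 mm (the two change places); foot 76 x 76 mm, 68 mm tall. Origin: centre of its underside, on the mat's top; axes parallel to the mat's. Its circle is centred 115 mm in front, at its own x = -115 mm, y = 0.
- carb_white: The same carburettor body with a white round cap, fixed on the mat in the other place, sizes and axes the same. Its circle is centred at its own x = -115 mm, y = 0.
- jar: Bystander: amber glass jar with a black cap, 38 mm across, 48 mm tall, standing among the loose parts. Origin: centre of the underside.
- can: Bystander: green can, 56 mm across, 150 mm tall, standing at the right, far side. Origin: centre of the underside.
Not all that is in view belongs to the job. Leave any purple look-alike of the trumpet alone.

How it is judged:
On the way, in this order (a step that is already met when the one before it is completed fails the run):
1. the plate is lifted clear of the dowels, level (z of plate in the frame of fixture above 0.05 m and angle between plate's own z axis and vertical below 0.15 rad), for 0.1 s.
2. the plate lies in the rectangle between the carburettors, let go (x of plate in the frame of mat between 0.043 and 0.067 m and y of plate in the frame of mat between -0.012 and 0.012 m and z of plate in the frame of mat between -0.001 and 0.005 m and angle between the x axis of plate and the x axis of mat, either way round below 0.2 rad and angle between plate's own z axis and vertical below 0.08 rad and linear speed of plate below 0.02 m/s and angular speed of plate below 0.2 rad/s and contact force between plate and the fingers below 0.1 N), for 0.2 s.
3. the ring lies flat on the plate, over its boss (horizontal distance between ring and plate below 0.011 m and z of ring in the frame of plate between 0.005 and 0.011 m and angle between ring's own z axis and vertical below 0.08 rad and linear speed of ring below 0.02 m/s and angular speed of ring below 0.2 rad/s), for 0.2 s.
At the end, for the whole second after the job is handed in: Plate flat in the rectangle (12 mm each way, 0.2 rad, either way round), ring flat on it over the boss (11 mm), trumpet upright in the circle before the red-capped carburettor and float in that before the white-capped one (13 mm each way); all at rest and let go (all of step 3 and x of plate in the frame of mat between 0.043 and 0.067 m and y of plate in the frame of mat between -0.012 and 0.012 m and z of plate in the frame of mat between -0.001 and 0.005 m and angle between the x axis of plate and the x axis of mat, either way round below 0.2 rad and angle between plate's own z axis and vertical below 0.08 rad and linear speed of each of plate, trumpet, float below 0.02 m/s and angular speed of each of plate, trumpet, float below 0.2 rad/s and x of trumpet in the frame of carb_red between -0.128 and -0.102 m and y of trumpet in the frame of carb_red between -0.013 and 0.013 m and z of trumpet in the frame of carb_red between -0.004 and 0.004 m and angle between each of trumpet, float's own z axis and vertical below 0.1 rad and x of float in the frame of carb_white between -0.128 and -0.102 m and y of float in the frame of carb_white between -0.013 and 0.013 m and z of float in the frame of carb_white between -0.004 and 0.004 m); the robot touches nothing.
It fails at once if the plate is tipped more than about 11 degrees (angle between plate's own z axis and vertical above 0.2 rad).
It fails at once if a part is dropped from 25 mm or more (falls faster than 0.7 m/s out of the fingers) ((contact force between plate and the fingers below 0.1 N and linear speed of plate above 0.7 m/s) or (contact force between ring and the fingers below 0.1 N and linear speed of ring above 0.7 m/s) or (contact force between trumpet and the fingers below 0.1 N and linear speed of trumpet above 0.7 m/s) or (contact force between float and the fingers below 0.1 N and linear speed of float above 0.7 m/s)).
It fails at once if the amber jar or the green can is pushed more than 25 mm from its place (distance of any of jar, can from where it was at the start of the episode above 0.025 m).
It also fails if it takes over 109 s, if anything falls off the work surface, if the arm or the gripper's body presses on something with over 40 N, if the wrist force passes 120 N, or if a joint passes its speed limit or range.

## Working session

There is one attempt and no reset: what is moved stays moved. The work goes in short steps, each a Python script; the robot and the scene stay as the last script left them, time stands still between calls to the robot, and variables do not carry over. Pictures are saved under pics/ and viewed, about 12 in all and at most 16, crops included, and the job is handed in when it is done.

```bash
mkdir -p pics; ls; python3 - <<'E'
from bench import r,fingers,cams,order
import cv2
for n in("scene","side"):
    cv2.imwrite(f"pics/{n}0.png",cams.snapshot(n)[:,:,::-1])
    c=cams.calibration(n);print(n,c)
print(r.current_ee_rot(),r.current_clock())
E
```

```text
pics
scene {'camera_matrix': array([[399.1946505 ,   0.        , 326.78229146],
       [  0.        , 399.1946505 , 190.0112325 ],
       [  0.        ,   0.        ,   1.        ]]), 'D': array([-0.02058448,  0.        ,  0.        ,  0.        ,  0.        ]), 'world_to_cam': array([[-0.60452429,  0.7965723 ,  0.00479058,  0.3144548 ],
       [-0.65882735, -0.50335106,  0.55909233,  0.34284532],
       [ 0.44776881,  0.33482873,  0.82909156, -1.32868654],
       [ 0.        ,  0.        ,  0.        ,  1.        ]])}
side {'camera_matrix': array([[438.61939674,   0.        , 319.23313036],
       [  0.        , 438.61939674, 198.17180447],
       [  0.        ,   0.        ,   1.        ]]), 'D': array([0.01640454, 0.        , 0.        , 0.        , 0.        ]), 'world_to_cam': array([[ 0.78882583, -0.61461594,  0.00102883, -0.45101932],
       [ 0.40527072,  0.52139975,  0.75093138, -0.25536681],
       [-0.46207083, -0.59193712,  0.66037943, -0.79428365],
       [ 0.        ,  0.        ,  0.        ,  1.        ]])}
[ 1.20863429  1.21006872 -1.21004276] 0.1
```

View pics/scene0.png

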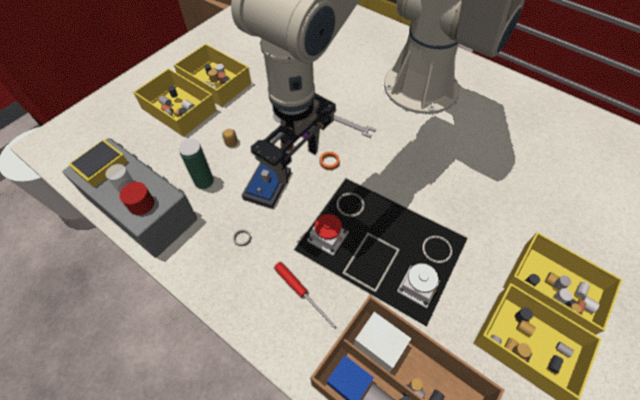

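View pics/side0.png

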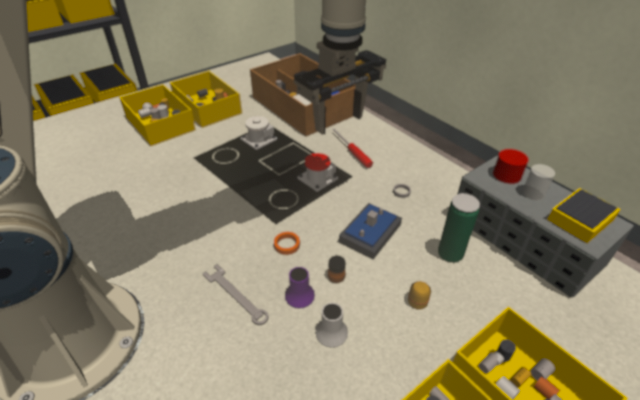

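The side view shows every part. The silver trumpet is at (332,325) and its purple look-alike at (300,288). The jar is at (337,268), float (420,295), ring (287,242), plate boss (372,215) and can (459,228). The red cap is at (318,162) and the white cap at (258,128). The brass item near (230,137) in the scene view is the same float. Next I'll get coarse positions, then look closer with the wrist camera.

```bash
cat > h.py <<'E'
from bench import r,fingers,cams,order
import numpy as np, cv2
from scipy.spatial.transform import Rotation as R
F=np.diag([1,-1,-1])
def ray(cal,px,z):
    "world points on planes of height z seen at pixels px"
    px=np.atleast_2d(np.float64(px)); K,D,T=cal["camera_matrix"],cal["D"],cal["world_to_cam"]
    u=cv2.undistortPoints(px[:,None],K,D)[:,0]
    d=(np.c_[u,np.ones(len(u))]@F)@T[:3,:3]; c=-T[:3,:3].T@T[:3,3]
    return c+d*((z-c[2])/d[:,2])[:,None]
def proj(cal,P):
    P=np.atleast_2d(np.float64(P)); T=cal["world_to_cam"]
    Q=(P@T[:3,:3].T+T[:3,3])@F
    return cv2.projectPoints(Q,np.zeros(3),np.zeros(3),cal["camera_matrix"],cal["D"])[0][:,0]
def down(yaw):
    "tool pointing down, jaw (tool y) axis at angle yaw from world x"
    y=np.array([np.cos(yaw),np.sin(yaw),0]); x=np.array([0,0,-1.])
    return R.from_matrix(np.c_[x,y,np.cross(x,y)]).as_rotvec()
def shot(n,f):
    c=cams.calibration(n); im=cams.snapshot(n); cv2.imwrite(f"pics/{f}.png",im[:,:,::-1]); return im,c
E
python3 - <<'E'
from h import *
np.set_printoptions(precision=3,suppress=True)
s=cams.calibration("side");c=cams.calibration("scene")
print("mat scene",ray(c,[(348,179),(467,238),(427,324),(296,250)],.002)[:,:2].tolist())
print("mat side",ray(s,[(195,157),(278,220),(352,177)],.002)[:,:2])
for n,p,z in [("trump top",(332,312),.066),("purple top",(299,273),.066),("jar top",(337,262),.048),("float top",(420,287),.045),("ring",(287,242),.008),("boss",(373,212),.063),("can",(465,203),.15),("redcap",(318,158),.07),("whitecap",(258,124),.07)]: print(n,ray(s,p,z)[0])
print("scene: ring",ray(c,(330,160),.008),"float",ray(c,(230,133),.045))
print(R.from_rotvec(r.current_ee_rot()).as_matrix(), R.from_rotvec(down(0)).as_matrix())
w=cams.calibration("wrist");T=w["world_to_cam"];print(-T[:3,:3].T@T[:3,3],T[:3,:3],w["camera_matrix"])
E
```

```text
mat scene [[0.45589254448017835, 0.02556748946458043], [0.4220859466475191, 0.3735037949826134], [0.6736317302338006, 0.39858549630844203], [0.7112052742201033, 0.048860559044250074]]
mat side [[0.428 0.372]
 [0.469 0.025]
 [0.711 0.04 ]]
trump top [ 0.381 -0.28   0.066]
purple top [ 0.387 -0.176  0.066]
jar top [ 0.47  -0.187  0.048]
float top [ 0.556 -0.328  0.045]
ring [ 0.443 -0.05   0.008]
boss [ 0.614 -0.136  0.063]
can [ 0.702 -0.29   0.15 ]
redcap [0.636 0.087 0.07 ]
whitecap [0.602 0.314 0.07 ]
scene: ring [[ 0.436 -0.052  0.008]] float [[ 0.556 -0.324  0.045]]
[[-0.001  1.     0.   ]
 [ 0.     0.    -1.   ]
 [-1.    -0.001 -0.   ]] [[ 0.  1.  0.]
 [-0.  0. -1.]
 [-1.  0.  0.]]
[0.624 0.068 0.383] [[ 1.    -0.001 -0.002]
 [ 0.001  0.97  -0.244]
 [ 0.002  0.244  0.97 ]] [[297.176   0.    323.746]
 [  0.    297.176 199.685]
 [  0.      0.      1.   ]]
```

```bash
python3 - <<'E'
from h import *
r.servo_line([.6,0,.32],.25)
r.reach([.56,.17,.32],down(0)); r.dwell(.2); shot("wrist","w_mat")
np.save("wm.npy",cams.calibration("wrist")["world_to_cam"])
r.reach([.52,-.22,.32],down(0)); r.dwell(.2); shot("wrist","w_parts")
np.save("wp.npy",cams.calibration("wrist")["world_to_cam"])
print(r.current_clock())
E
```

```text
3.375
```

View pics/w_mat.png

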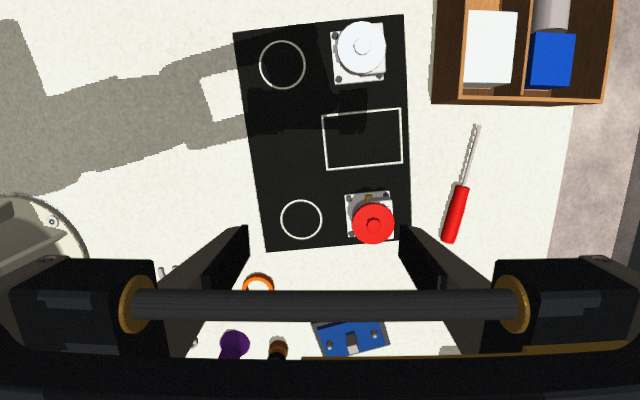

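View pics/w_parts.png

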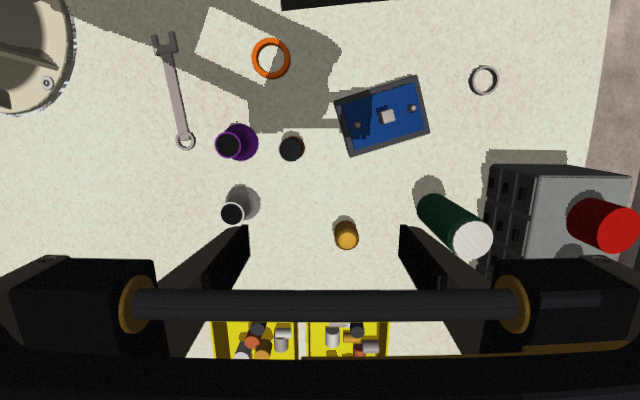

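The mat view shows white circles at (282,65) and (301,219), the rectangle around (362,139), the red cap at (373,223) and the white cap at (361,46). The parts view shows the plate at (382,115) with its boss at (387,116) and the ring at (271,58). It also shows the silver trumpet top at (232,213), purple top (228,145), jar (291,148), float (346,235) and can (472,238). Next I'll measure these by segmentation.

```bash
cat > m.py <<'E'
from h import *
def load(f,t):
    c=cams.calibration("wrist"); c["world_to_cam"]=np.load(t); return cv2.imread(f"pics/{f}.png"),c
def comp(mask,seed):
    "outer contour of the blob nearest to seed"
    cs=cv2.findContours(mask.astype(np.uint8),cv2.RETR_EXTERNAL,cv2.CHAIN_APPROX_NONE)[0]
    cs=[k for k in cs if len(k)>12]
    return min(cs,key=lambda k:-cv2.pointPolygonTest(k,seed,True))[:,0].astype(float)
def circ(P):
    "algebraic circle fit"
    s=np.linalg.lstsq(np.c_[2*P,np.ones(len(P))],(P**2).sum(1),rcond=None)[0]
    return s[:2],np.sqrt(s[2]+s[:2]@s[:2])
def box(P):
    (c,s,a)=cv2.minAreaRect((P*1e3).astype(np.float32)); 
    if s[0]<s[1]: s=s[::-1]; a+=90
    return np.array(c)/1e3,s,np.deg2rad((a+90)%180-90)
E
python3 - <<'E'
from m import *
np.set_printoptions(precision=4,suppress=True)
im,c=load("w_mat","wm.npy"); g=im.min(2).astype(int)
m=np.zeros(g.shape,bool);m[98:178,316:408]=1
k=comp((g>110)&m,(362,139)); b=box(ray(c,k,.002)[:,:2]);print("rect",b)
for s in((282,65),(301,219)):
    m=np.zeros(g.shape,np.uint8);cv2.circle(m,s,32,1,-1)
    k=comp((g>110)&(m>0),s);print("circle",circ(ray(c,k,.002)[:,:2]))
h=cv2.cvtColor(im,cv2.COLOR_BGR2HSV)
ca,sa=np.cos(b[2]),np.sin(b[2]);Rm=np.array([[ca,-sa],[sa,ca]])
o=b[0]-Rm@[.055,0]; print("mat origin from rect",o,"-> circles",o+Rm@[-.06,-.125],o+Rm@[-.06,.125])
im,c=load("w_parts","wp.npy"); h=cv2.cvtColor(im,cv2.COLOR_BGR2HSV).astype(int);H,S,V=h[...,0],h[...,1],h[...,2]
k=comp((H>100)&(H<130)&(S>130)&(V>40),(370,110));print("plate",box(ray(c,k,.033)[:,:2]),"boss",ray(c,(387,116),.063))
k=comp((H>2)&(H<18)&(S>150)&(V>70),(271,58));
for z in(0,.008,.016):print("ring",circ(ray(c,k,z)[:,:2]))
for n,s in(("silver",(232,213)),("purple",(228,145)),("jar",(291,148))):
    k=comp(V<60,s);print(n,circ(ray(c,k,.048 if n=="jar" else .066)[:,:2]))
k=comp((H>10)&(H<25)&(S>120)&(V>70),(346,235));print("float px",k.min(0),k.max(0))
from scipy.optimize import minimize
t=np.linspace(0,6.283,40)
M=np.zeros(V.shape,np.uint8);cv2.fillPoly(M,[k.astype(int)],1)
def cost(p):
    P=np.vstack([np.c_[p[0]+q*np.cos(t),p[1]+q*np.sin(t),0*t+z] for z,q in((0,.02),(.038,.02),(.044,.014),(.048,.003))])
    u=cv2.convexHull((proj(c,P)*16).astype(np.int32)); I=np.zeros_like(M);cv2.fillPoly(I,[u],1,shift=4)
    return 1-(I&M).sum()/(I|M).sum()
f=minimize(cost,[.556,-.326],method="Nelder-Mead",options=dict(initial_simplex=[[.556,-.326],[.566,-.326],[.556,-.316]]));print("float",f.x,f.fun)
print("can top",ray(c,(472,238),.15))
E
```

```text
rect (array([0.6222, 0.2146]), (128.0938262939453, 90.20059967041016), np.float64(0.09431830510678614))
circle (array([0.4957, 0.3278]), np.float64(0.034354106130260714))
circle (array([0.52  , 0.0793]), np.float64(0.03564085085657161))
mat origin from rect [0.5675 0.2094] -> circles [0.5195 0.0793] [0.4959 0.3282]
plate (array([ 0.6087, -0.138 ]), (110.13965606689453, 70.48793029785156), np.float64(0.3009821773118626)) boss [[ 0.6076 -0.1385  0.063 ]]
ring (array([ 0.4376, -0.0494]), np.float64(0.02863091949773943))
ring (array([ 0.4389, -0.0511]), np.float64(0.028162666378479792))
ring (array([ 0.4403, -0.0528]), np.float64(0.0276944132592299))
silver (array([ 0.381 , -0.2796]), np.float64(0.014903559849668782))
purple (array([ 0.3834, -0.1776]), np.float64(0.015254925384774576))
jar (array([ 0.4714, -0.185 ]), np.float64(0.016636683787635914))
float px [335. 228.] [358. 249.]
float [ 0.5585 -0.3297] 0.37422360248447206
can top [[ 0.7028 -0.2853  0.15  ]]
```

The measurements agree with the given sizes (rectangle 128×90, plate 110×70.5, ring radius 28, circles 72). There are two trumpets: the silver one with its top at (232,213) and the purple look-alike at (228,145). The silver one fits the description. I'll confirm it in an enlarged crop and check the IK for all poses.

```bash
cat > g.py <<'E'
from h import *
MY=.0943; MO=np.array([.5675,.2094])
def mat(x,y): return MO+np.array([[np.cos(MY),-np.sin(MY)],[np.sin(MY),np.cos(MY)]])@[x,y]
Q=np.pi/2
# name: pick xy, pick yaw, TCP z, place xy, place yaw, rise of the support
J=dict(plate=([.6085,-.1382],.301+Q,.038,mat(.055,0),MY+Q,-.023),
       ring=([.439,-.0512],Q,.004,mat(.055,0),MY+Q,.010),
       trumpet=([.381,-.2797],0,.037,mat(-.06,-.125),MY+Q,.002),
       float=([.5565,-.327],Q,.013,mat(-.06,.125),MY+Q,.002))
def pick(n,N,hi=.22,v=.08):
    p,a,z=J[n][:3]
    r.reach([*p,hi],down(a)); r.servo_line([*p,z],.15)
    r.dwell(.1); fingers.gripper_close(N); r.dwell(.2)
    w=r.current_gripper_width(); r.servo_line([*p,hi],v); r.dwell(.15)
    print(n,"width",w,"after",r.current_gripper_width(),"F",r.current_wrist_force(),r.current_clock())
E
python3 - <<'E'
from g import *
for n,(p,a,z,q,b,d) in J.items():
    print(n,[None if (s:=r.inverse_kinematics([*xy,zz],down(y))) is None else np.round(s,2) for xy,zz,y in((p,.22,a),(p,z,a),(q,.22,b),(q,z+d,b))],q)
im=cv2.imread("pics/w_parts.png")[120:260,190:370];cv2.imwrite("pics/crop.png",cv2.resize(im,None,fx=4,fy=4,interpolation=2))
E
```

```text
plate [array([-0.23,  0.35,  1.63,  0.  ,  1.16, -2.1 ]), array([-0.23,  0.56,  1.76, -0.  ,  0.82, -2.1 ]), array([ 0.33,  0.4 ,  1.55,  0.  ,  1.19, -1.34]), array([ 0.33,  0.63,  1.69, -0.  ,  0.82, -1.34])] [0.62225564 0.21457882]
ring [array([-0.12,  0.06,  2.  ,  0.  ,  1.09, -1.69]), array([-0.12,  0.42,  2.17, -0.  ,  0.56, -1.69]), array([ 0.33,  0.4 ,  1.55,  0.  ,  1.19, -1.34]), array([ 0.33,  0.63,  1.69, -0.  ,  0.82, -1.34])] [0.62225564 0.21457882]
trumpet [array([-0.64,  0.11,  1.94, -0.  ,  1.09, -0.64]), array([-0.64,  0.38,  2.09, -0.  ,  0.67, -0.64]), array([ 0.15,  0.19,  1.84, -0.  ,  1.11, -1.52]), array([ 0.15,  0.44,  1.98, -0.  ,  0.72, -1.52])] [0.51953661 0.07930575]
float [array([-0.53,  0.38,  1.58,  0.  ,  1.18, -2.1 ]), array([-0.53,  0.62,  1.72,  0.  ,  0.81, -2.1 ]), array([ 0.58,  0.3 ,  1.69,  0.  ,  1.15, -1.08]), array([ 0.58,  0.56,  1.83,  0.  ,  0.75, -1.08])] [0.49599654 0.32819501]
```

View pics/crop.png

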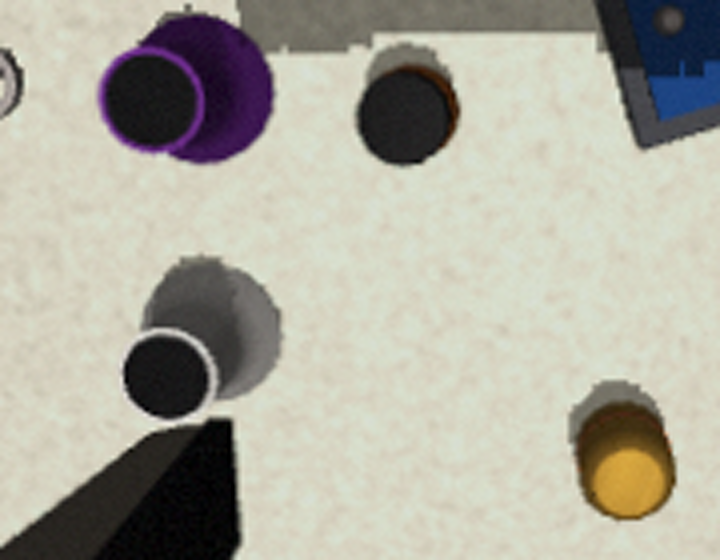

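Crop: silver trumpet at crop (170,375) with a grey flare, purple at (152,100), jar (405,115), float (627,480). The silver trumpet is confirmed. I'll pick the plate now.

```bash
python3 - <<'E'
from g import *
c=cams.calibration("wrist");c["world_to_cam"]=np.load("wp.npy");print("float dome",ray(c,(346.7,240.5),.044))
r.reach([.6085,-.1382,.30],down(.301+Q)); 
pick("plate",30,hi=.18)
shot("side","s_lift")
E
```

```text
float dome [[ 0.5564723  -0.33066172  0.044     ]]
plate width 0.01781543999813845 after 0.01765664893930061 F [ 0.23445504  0.41204494 -2.50303738] 10.0083
```

View pics/s_lift.png

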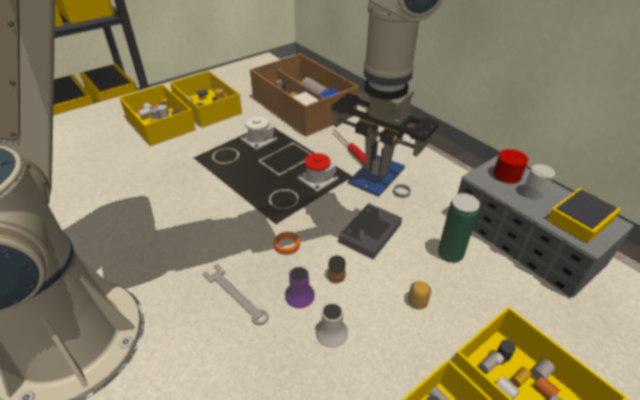

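The plate is held at (377,177), level, and clear of the dowels, with wrist force matching 0.25 kg. I'll place it now.

```bash
cat >> g.py <<'E'
def place(n,hi=.2,back=.2,lead=.0):
    p,a,z,q,b,d=J[n]; zt=z+d
    r.reach([*q,hi],down(b)); r.servo_line([*q,zt+.02],.12); r.dwell(.1)
    hit=r.servo_line([*q,zt-.003],.02,threshold=2.5); r.dwell(.1)
    print(n,"hit",hit,"z",r.current_tcp_pos()[2],"expected",zt)
    fingers.open_jaws(); r.dwell(.3); r.servo_line([*q,back],.15)
    print("clock",r.current_clock())
E
python3 - <<'E'
from g import *
place("plate",.18)
r.reach([*(mat(.02,-.01)),.32],down(0)); r.dwell(.2); im,c=shot("wrist","w_pl"); np.save("wpl.npy",c["world_to_cam"])
E
```

```text
plate hit True z 0.014942453009351455 expected 0.015
clock 16.7083
```

View pics/w_pl.png

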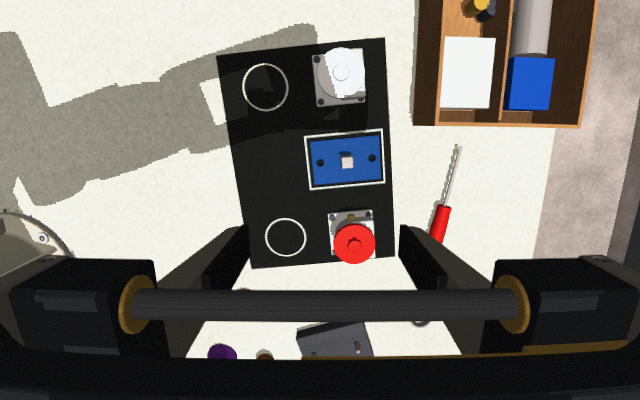

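The plate sits squarely inside the rectangle at (345,160). Next I'll measure it and pick the ring.

```bash
python3 - <<'E'
from m import *; from g import *
im,c=load("w_pl","wpl.npy");h=cv2.cvtColor(im,cv2.COLOR_BGR2HSV).astype(int)
k=comp((h[...,0]>100)&(h[...,0]<130)&(h[...,1]>130)&(h[...,2]>40),(330,160))
print("plate",box(ray(c,k,.010)[:,:2]),"target",mat(.055,0))
r.reach([.439,-.0512,.3],down(Q))
pick("ring",12,hi=.2)
shot("side","s_ring")
E
```

```text
plate (array([0.62254004, 0.21465472]), (111.01508331298828, 71.80741119384766), np.float64(0.09080964862725559)) target [0.62225564 0.21457882]
ring width 0.057571026629028604 after 0.05747372076611614 F [-0.01869561  0.66638874 -0.1083066 ] 25.7917
```

View pics/s_ring.png

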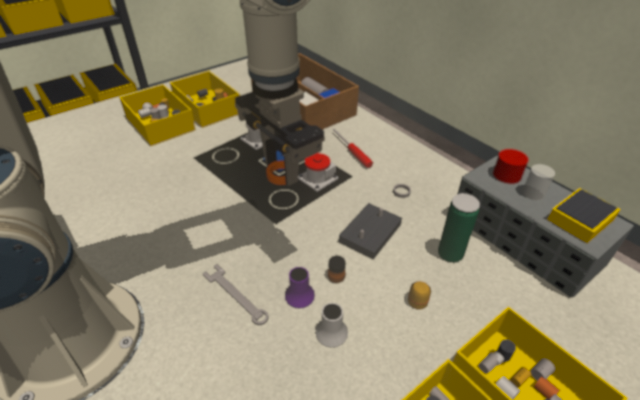

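The ring is held at (280,172). I'll check whether it has pitched about the jaw axis.

```bash
python3 - <<'E'
import cv2
im=cv2.imread("pics/s_ring.png")[120:220,220:340];cv2.imwrite("pics/s_ringc.png",cv2.resize(im,None,fx=5,fy=5,interpolation=2))
E
```

```text
(no output)
```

View pics/s_ringc.png

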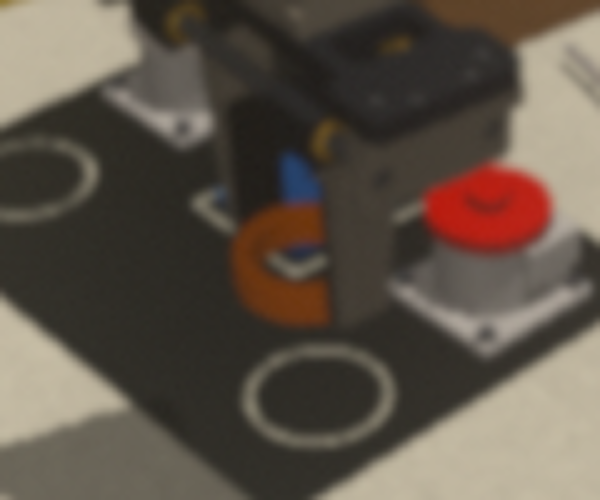

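The ring is level and at the fingertips, so I'll lower it over the boss.

```bash
python3 - <<'E'
from g import *
place("ring",.2)
r.reach([*(mat(.02,-.01)),.30],down(0)); r.dwell(.2); im,c=shot("wrist","w_ring"); np.save("wr.npy",c["world_to_cam"])
cv2.imwrite("pics/w_ringc.png",cv2.resize(im[20:270,220:410,::-1],None,fx=2.4,fy=2.4))
E
```

```text
ring hit True z 0.013927939472299825 expected 0.014
clock 32.0667
```

View pics/w_ringc.png

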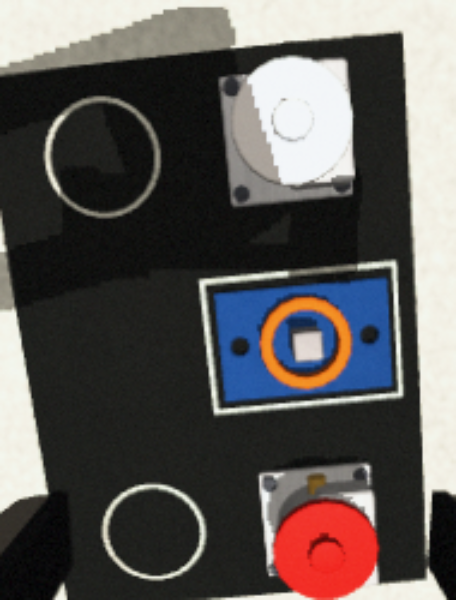

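The ring lies flat round the boss at crop (306,343). Trumpet next, then the float, with a width check before carrying each.

```bash
python3 - <<'E'
from g import *
J["float"]=([.5565,-.329],)+J["float"][1:]
for n,w in(("trumpet",.038),("float",.040)):
    p,a=J[n][:2]
    r.reach([*p,.28],down(a)); pick(n,20,hi=.22)
    if abs(r.current_gripper_width()-w)>.004: print("BAD GRASP"); break
    place(n,.22,.24)
r.reach([.45,-.1,.32],down(0)); shot("side","s_end")
r.reach([*(mat(.0,-.01)),.32],down(0)); r.dwell(.2); im,c=shot("wrist","w_end"); np.save("we.npy",c["world_to_cam"]); print(r.current_clock())
E
```

```text
trumpet width 0.03753496707537464 after 0.03727983668197445 F [-0.21019643 -0.15241829 -1.60822144] 41.1583
trumpet hit True z 0.03892469628405951 expected 0.039
clock 47.9
float width 0.03931968405171481 after 0.03945575577841162 F [-0.62214055  0.10875585 -2.39605154] 55.3417
float hit True z 0.014883370047024023 expected 0.015
clock 63.3583
66.4917
```

View pics/s_end.png

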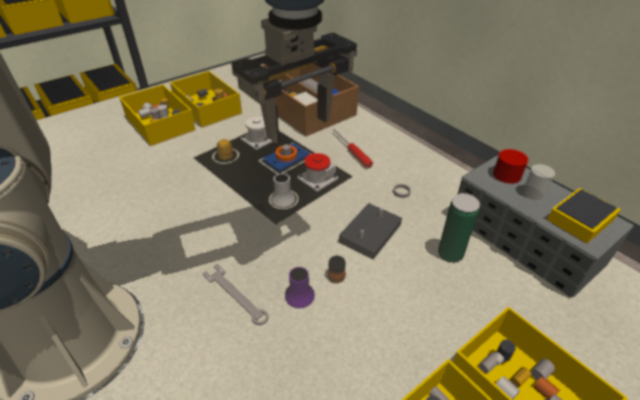

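View pics/w_end.png

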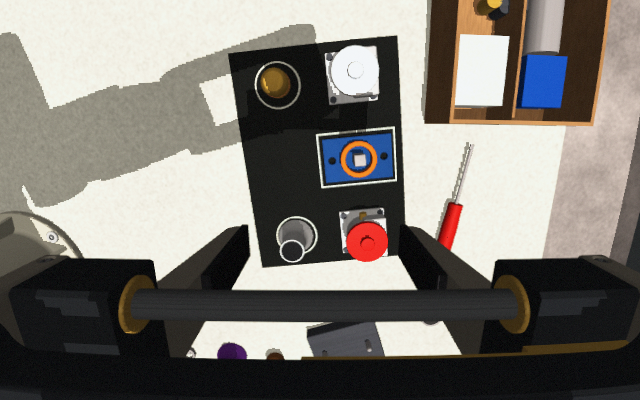

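The trumpet is in the red carburettor's circle, top at (291,250). The float is in the white one's, at (274,83). The jar and can have not moved. I'll run one numeric check, then hand in.

```bash
python3 - <<'E'
from m import *; from g import *
im,c=load("w_end","we.npy");V=im.max(2)
print("trumpet",circ(ray(c,comp(V<60,(291,250)),.068)[:,:2]) ,ray(c,(291.5,250.5),.068),mat(-.06,-.125))
print("float",ray(c,(273.5,83),.046),mat(-.06,.125))
h=cv2.cvtColor(im,cv2.COLOR_BGR2HSV).astype(int)
print("ring",circ(ray(c,comp((h[...,0]>2)&(h[...,0]<18)&(h[...,1]>150)&(h[...,2]>70),(359,159)),.024)[:,:2]),mat(.055,0))
s=cams.calibration("side");print("jar",ray(s,(337,262),.048),"can",ray(s,(465,203),.15))
print(r.current_clock()); order.close_job()
E
```

```text
trumpet (array([ 0.57369827, -0.12160101]), np.float64(0.3963471841466065)) [[0.51829077 0.08000426 0.068     ]] [0.51953661 0.07930575]
float [[0.49729245 0.32488488 0.046     ]] [0.49599654 0.32819501]
ring (array([0.62212299, 0.2148572 ]), np.float64(0.027865506502012295)) [0.62225564 0.21457882]
jar [[ 0.47031669 -0.18736687  0.048     ]] can [[ 0.70226608 -0.28998717  0.15      ]]
66.4917
the job is handed in; nothing more can be done
```

The layout is done and handed in at about 66 s of the 109 s allowed. The close-out reports no verdict, so the results below are my own camera checks.

| Part | Where it is | Measured offset from target |
|---|---|---|
| Plate | In the rectangle, lifted level off the dowels first | about 0.3 mm, turned about 0.004 rad |
| Ring | Flat on the plate, over the boss | about 0.3 mm |
| Trumpet (silver) | Upright in the circle in front of the red-capped carburettor | about 1.5 mm |
| Float | In the circle in front of the white-capped carburettor | about 3.5 mm |

- **Gentle set-down:** all four parts touched down within 0.1 mm of the expected height.
- **Trumpet check:** the automatic circle fit on the trumpet failed because it merged with the dark mat. Its offset comes from a hand-read pixel instead, and so does the float's.
- **Jar and can:** both look unmoved in the last side picture. The jar and can figures in my final script reused the starting pixels, so they prove nothing on their own.
- **Purple look-alike:** not touched.

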